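# Shim the slide-tray support level with the light box

## Robot

A 6-joint arm with a two-finger parallel gripper is mounted at the origin on the work surface. World frame = base frame: x ahead of the robot, y to its left, z up, the work surface at z = 0. Lengths are in m, angles in rad, forces in N, time in s.
With the tool pointing down it reaches from about 0.425 to 0.95 m from the base axis. Payload 3.5 kg.
Tool frame: the origin (TCP) lies midway between the tips of the shut fingers; the grasp point (between the pads) lies 19 mm behind it; y points along the fingers, x is the direction in which the jaws open and shut, and the axes are right-handed (so a half turn about y gives the same grasp; the last joint's range is limited). The gripper opens to 85 mm and grips with 20 to 120 N. Pads are 22 mm wide; open, the fingers measure 114 mm over their backs; the gripper's body (76 mm by 85 mm) begins 54 mm behind the grasp point. The pads swing forward as they close: fully open they stand 13 mm farther back than shut.
Start: joints at [1.029, 0.286, 1.577, -0, 1.279, -0.15], TCP at [0.258, 0.624, 0.231] pointing down, gripper open.
Joint ranges: [-2.77, 2.77], [-0.9, 2.22], [0.21, 2.48], [-1.53, 4.67], [0.24, 2.81], [-2.84, 2.84]. Speed limits (rad/s): [2.79, 2.79, 3.14, 3.14, 3.14, 3.14].

## Interface

Orientations are given as a unit quaternion [x, y, z, w].
In Python, from plant import ctrl, viewer gives the robot as it stands.
- The arm moves only by the tool step_arm, never from a script. Its argument "rows" is a list of rows, each a list of 3 entries, a list of its own where there are three numbers: the turn, a rotation vector about the tool's x, y, z in degrees, then the shift along the tool's x, y, z in mm, then the closure, from 0 (fully open) to 1 (shut). A call has 1 to 10 rows; each row is the pose to reach, as a shift and turn from the pose commanded when the call began, along the tool's axes at that moment; what a row does not reach only later rows make up. A row lasts 1/12 s, in which the tool goes at most 41.7 mm and 7.16 degrees, less where a joint would pass 70% of its speed; a pose out of reach is approached as far as the arm can. A call with a gripper value outside its range is refused whole. The fingers move at their own pace and stop on an object; "newtons" is the grip in N (left out, the last holds). Time passes only in rows, so rows that repeat a pose let the fingers close. It gives the time, the measured TCP pose, the force and the opening at its end, in the units of the state.
- ctrl.get_state(): the state, without advancing time (a new reading comes with each control period).
- viewer.read_camera(name): name is "scene" or "top" or "wrist"; returns (picture, depth): 384x512x3 uint8, red, green, blue; 384x512 float32, m along the optical axis (not along the pixel's ray), 0 where there is no reading.
- viewer.calibration(name): a dict with "K" (3x3 intrinsics, pixels), "R" (3x3) and "t" (3): a world point X has camera coordinates R X + t. Camera axes: x right, y down, z forward; pixel columns grow to the right and rows downward; lengths in m; the calibration is good to about 2 mm. A picture is of the moment at which its call begins: read the wrist's pose just before it. calibration takes no time and is no camera call; for the wrist camera it gives the pose at the moment of the call.
- ctrl.sign_off(): hands the job in, once; it reports no verdict.
The state is a dict: "time": time; "qpos": joint angles; "dq": joint speeds; "joint_efforts": joint torques, N m; "eef_pos": TCP position; "tcp_rot": TCP orientation; "contact_force": force on the tool from outside, world axes, zero at the start; "wrist_torque": the same for the moment, N m; "opening": opening from 0.0 (shut) to 1.0 (fully open).
Only numpy, scipy, OpenCV 4.12 (cv2) and the standard library are available. Lean on these libraries where they do the work, as an engineer would, in place of code of your own. Each camera call takes 0.05 s, during which the arm holds its last target.

## Task

The stack on the black round pad beside the light box has to come up level with the light box's top, so that slide trays can be pushed across; one aluminium spacer plate already lies on the pad. Among the other three plates pick the one that makes up the missing height, and lay it squarely on the plate on the pad, edges in line. Leave just those two plates on the pad.

Things in the scene. Friction and masses are not known exactly. Their poses are not given: they have to be found in the camera images.
- plate12_center (a point): Centre (half-way up) of the thinnest spacer plate: solid bare aluminium, 12 mm thick, outline 80 x 50 mm, two small dark screw holes drawn on its top (no depth). Lies flat; x runs along its 80 mm length, y across its 50 mm width, z up. Loose, about 130 g give or take a third.
- plate22_center (a point): Centre (half-way up) of the second thinnest spacer plate: solid bare aluminium, 22 mm thick, outline 80 x 50 mm, two small dark screw holes drawn on its top (no depth). Lies flat; x runs along its 80 mm length, y across its 50 mm width, z up. Loose, about 238 g give or take a third.
- plate32_center (a point): Centre (half-way up) of the second thickest spacer plate: solid bare aluminium, 32 mm thick, outline 80 x 50 mm, two small dark screw holes drawn on its top (no depth). Lies flat; x runs along its 80 mm length, y across its 50 mm width, z up. Loose, about 346 g give or take a third.
- plate42_center (a point): Centre (half-way up) of the thickest spacer plate: solid bare aluminium, 42 mm thick, outline 80 x 50 mm, two small dark screw holes drawn on its top (no depth). Lies flat; x runs along its 80 mm length, y across its 50 mm width, z up. Loose, about 454 g give or take a third.
- pad (a point): Centre, at bench height, of the flat black disc (120 mm wide, no height) where the stack stands; one plate already lies on it, about centred, turned up to 45 degrees. Beside it, turned with it, is a fixed cream light box, flat top 54 mm above the bench, 260 mm along x, 200 mm along y, its near side 85 mm from this point in this frame's +y; the slide tray on it rises 9 mm above its top.
Mind the look-alikes: they are no part of the job. What is shaped like the part that bears plate32_center but red or turquoise is not meant.

How it is judged:
By the outcome, as a careful person would: the job done as asked, in the order asked, and still so for the second after the job is handed in, with the robot touching nothing.
It also fails if it takes over 37 s, if anything falls off the work surface, if the arm or the gripper's body presses on something with over 40 N, if the wrist force passes 120 N, or if a joint passes its speed limit or range.

## Working session

There is one attempt and no reset: what is moved stays moved. The work goes in short steps, Python scripts to look and compute and a tool call to move; the robot and the scene stay as the last step left them, time stands still between calls to the robot, and variables do not carry over. Pictures are saved under pics/ and viewed, and the job is handed in when it is done.

Besides the shell and the picture viewer there is one more tool, called after "Call:" as name(argument=value, ...) on one line, values as JSON. step_arm: Moves the arm, as the interface text tells. Its arguments: {"type":"object","properties":{"rows":{"type":"array"},"newtons":{"type":"number"}},"required":["rows"]}

```bash
mkdir -p pics; ls; cat > h.py <<'E'
import numpy as np, cv2
from plant import ctrl, viewer
def grab(n,tag):
    c=viewer.calibration(n); im,d=viewer.read_camera(n)
    np.savez(f'pics/{tag}.npz',im=im,d=d,**{k:np.array(c[k]) for k in 'KRt'})
    cv2.imwrite(f'pics/{tag}.png',im[:,:,::-1])
def load(tag):
    return np.load(f'pics/{tag}.npz')
def cloud(z):
    d=z['d'];h,w=d.shape;v,u=np.mgrid[:h,:w]
    p=np.stack([u*d,v*d,d],-1)@np.linalg.inv(z['K']).T
    P=(p-z['t'])@z['R']; P[d==0]=np.nan
    return P
E
python3 - <<'E'
from h import *
grab('top','t0'); grab('scene','s0')
s=ctrl.get_state(); print(s)
z=load('t0');P=cloud(z); print(np.nanmin(P.reshape(-1,3),0),np.nanmax(P.reshape(-1,3),0)); print(z['K'],z['R'],z['t'])
E
```

```text
pics
{'time': 0.1, 'qpos': array([ 1.02899976e+00,  2.87101638e-01,  1.57805885e+00, -8.23776795e-06,
        1.27860674e+00, -1.49998652e-01]), 'dq': array([-1.42358580e-05, -2.15847628e-03, -2.46751140e-03,  6.01111449e-04,
       -2.01098250e-04, -1.82161288e-03]), 'joint_efforts': array([ 8.58812145e-04, -4.07295334e+01, -2.93702924e+01, -1.42062945e-04,
        3.38848105e-03,  7.35541335e-06]), 'eef_pos': array([0.2574061 , 0.62333579, 0.23005383]), 'tcp_rot': array([ 0.58808956,  0.39241825, -0.3938074 , -0.58743026]), 'contact_force': array([ 0.36944916,  0.38303128, -0.66074186]), 'wrist_torque': array([-0.02222004, -0.06000437, -0.00101541]), 'opening': 0.9995362112351839}
[ 0.0662417  -1.11342673 -0.77452003] [1.7123097  1.20695597 0.09760775]
[[474.91128842   0.         255.01533447]
 [  0.         474.91128842 193.14503378]
 [  0.           0.           1.        ]] [[ 0.07572504 -0.99712462 -0.0028658 ]
 [-0.97195961 -0.07317165 -0.22347355]
 [ 0.22262129  0.01970799 -0.97470578]] [-0.07845926  0.5363152   1.06205886]
```

View pics/t0.png

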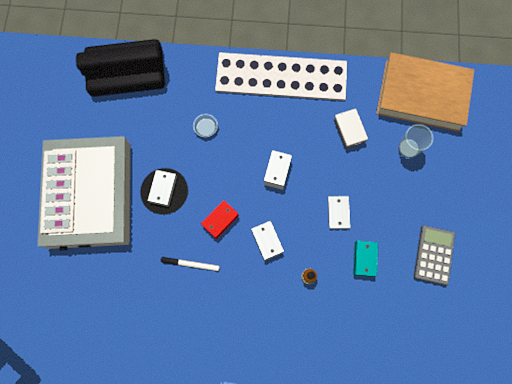

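View pics/s0.png

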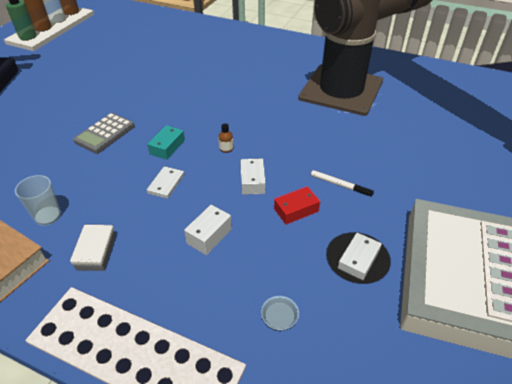

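```bash
cat > m.py <<'E'
from h import *
from scipy.spatial.transform import Rotation as Ro
def plate(z,u,v,r=40,show=True):
    P=cloud(z); im=z['im'].astype(int)
    zt=np.nanmedian(P[v-2:v+3,u-2:u+3,2])
    m=(np.abs(P[...,2]-zt)<0.004)
    h,w=m.shape; V,U=np.mgrid[:h,:w]; m&=(abs(U-u)<r)&(abs(V-v)<r)
    n,l=cv2.connectedComponents(m.astype(np.uint8)); m=l==l[v,u]
    xy=P[m][:,:2]; (c,s,a)=cv2.minAreaRect((xy*1000).astype(np.float32))
    if s[0]<s[1]: s=s[::-1]; a+=90
    zz=np.median(P[m][:,2])
    if show: print(u,v,'z %.4f'%zz,'c',np.round(c,1),'size',np.round(s,1),'long-axis deg',round((a+90)%180-90,1),'mean',np.round(xy.mean(0)*1000,1),m.sum())
    return c,s,a,zz
E
python3 - <<'E'
from m import *
z=load('t0')
for u,v in [(162,192),(278,172),(267,241),(339,214),(220,220),(100,190)]: plate(z,u,v,80 if u==100 else 40)
z=load('s0')
for u,v in [(361,257),(207,224),(252,172),(165,182),(440,260)]: plate(z,u,v)
P=cloud(load('t0'));print(P[300,200],P[150,230], P[145,128],P[245,124],P[200,128])
print(Ro.from_quat(ctrl.get_state()['tcp_rot']).as_matrix())
E
```

```text
162 192 z 0.0211 c [547.1 192.9] size [80.  51.3] long-axis deg -8.2 mean [546.7 192.4] 596
278 172 z nan c [1275.7 -115.3] size [2165.8 1636.4] long-axis deg -64.1 mean [nan nan] 196005
267 241 z 0.0315 c [436.2 -75.6] size [80.6 49.9] long-axis deg 27.6 mean [435.8 -75.7] 643
339 214 z 0.0113 c [ 520.2 -245.9] size [80.  50.8] long-axis deg 4.9 mean [ 518.6 -246.1] 616
220 220 z 0.0309 c [479.2  42.5] size [79.2 50.6] long-axis deg -39.7 mean [478.3  42.6] 607
100 190 z 0.0534 c [519.9 374.1] size [261.2 202.6] long-axis deg 7.3 mean [517.8 350.2] 5945
361 257 z 0.0218 c [550.2 196. ] size [82.4 50.4] long-axis deg -8.5 mean [552.8 196.2] 988
207 224 z 0.0415 c [615.  -85.5] size [81.5 51.8] long-axis deg -10.5 mean [617.4 -84.3] 888
252 172 z 0.0316 c [438.5 -72.5] size [85.1 49.9] long-axis deg 27.3 mean [442.1 -70.9] 603
165 182 z 0.0115 c [ 523.2 -242.2] size [82.4 50.7] long-axis deg 4.3 mean [ 525.  -241.3] 617
440 260 z 0.0545 c [528.3 334.7] size [206.3 115.6] long-axis deg 7.1 mean [534.5 333.8] 5450
[ 0.28532283  0.0739561  -0.00031988] [6.62126094e-01 3.55089321e-02 3.16259886e-04] [0.64833927 0.28920527 0.02442607] [ 0.40144791  0.27206402 -0.00078546] [0.50932262 0.27116835 0.02095755]
[[ 3.81847303e-01 -1.11461807e-03 -9.24224753e-01]
 [ 9.24222922e-01 -1.86720918e-03  3.81848798e-01]
 [-2.15133651e-03 -9.99997636e-01  3.17166784e-04]]
```

Call:
step_arm(rows=[[[0, -25, 0], [-260, 0, -348], 0], [[0, -25, 0], [-260, 0, -348], 0], [[0, -25, 0], [-260, 0, -348], 0], [[0, -25, 0], [-260, 0, -348], 0], [[0, -25, 0], [-260, 0, -348], 0], [[0, -25, 0], [-260, 0, -348], 0], [[0, -25, 0], [-260, 0, -348], 0], [[0, -25, 0], [-260, 0, -348], 0], [[0, -25, 0], [-260, 0, -348], 0], [[0, -25, 0], [-260, 0, -348], 0]])

```text
time: 0.93
eef_pos: [0.4703, 0.2655, 0.2309]
tcp_rot: [-0.489, -0.511, 0.511, 0.489]
contact_force: [0.0, 0.6, -0.1]
opening: 0.998
```

```bash
cat >> m.py <<'E'
def to(x,y,zz,jaw):
    s=ctrl.get_state(); R=Ro.from_quat(s['tcp_rot']); M=R.as_matrix()
    j=np.radians(jaw); X=np.array([np.cos(j),np.sin(j),0]); Y=np.array([0,0,-1.]); Z=np.cross(X,Y)
    T=Ro.from_matrix(np.stack([X,Y,Z],1))
    tr=(R.inv()*T).as_rotvec(degrees=True); sh=M.T@(np.array([x,y,zz])-s['eef_pos']*1000)
    print('t',s['time'],'pos',np.round(s['eef_pos']*1000,1),'jaw',round(np.degrees(np.arctan2(M[1,0],M[0,0])),2),'q',np.round(s['qpos'],2),'F',np.round(s['contact_force'],1),'open',round(s['opening'],3),'dq',np.round(np.abs(s['dq']).max(),3))
    print('turn',np.round(tr,1),'shift',np.round(sh,1))
E
python3 -c "
from m import *
to(436,-75,200,117.6)
print(viewer.calibration('wrist'))"
```

```text
t 0.9333 pos [470.3 265.5 230.9] jaw 92.56 q [ 0.33 -0.01  1.91  0.    1.24 -1.29] F [ 0.   0.6 -0.1] open 0.998 dq 0.925
turn [ -0. -25.   0.] shift [-338.7   31.    49.5]
{'K': array([[301.22917754,   0.        , 247.49992425],
       [  0.        , 301.22917754, 194.56768478],
       [  0.        ,   0.        ,   1.        ]]), 'R': array([[-4.30350465e-02,  9.99073543e-01,  2.00922217e-04],
       [ 9.55312984e-01,  4.10911927e-02,  2.92726181e-01],
       [ 2.92446727e-01,  1.27894284e-02, -9.56196289e-01]]), 't': array([-0.24525729, -0.49738977,  0.23839656])}
```

Call:
step_arm(rows=[[[0, -25, 0], [-325, 30, 45], 0], [[0, -25, 0], [-325, 30, 45], 0], [[0, -25, 0], [-325, 30, 45], 0], [[0, -25, 0], [-325, 30, 45], 0], [[0, -25, 0], [-325, 30, 45], 0], [[0, -25, 0], [-325, 30, 45], 0], [[0, -25, 0], [-325, 30, 45], 0], [[0, -25, 0], [-325, 30, 45], 0], [[0, -25, 0], [-325, 30, 45], 0], [[0, -25, 0], [-325, 30, 45], 0]])

```text
time: 1.77
eef_pos: [0.4389, -0.0614, 0.2007]
tcp_rot: [-0.368, -0.604, 0.604, 0.369]
contact_force: [0.3, -0.6, 0.1]
opening: 1.0
```

```bash
python3 -c "
from m import *
grab('wrist','w1')
to(436,-75,200,117.6)
"
```

```text
t 1.8167 pos [439.2 -59.8 200.9] jaw 117.37 q [-0.37 -0.22  2.15  0.    1.21 -2.41] F [-0.5  0.7  0.5] open 1.0 dq 0.054
turn [-0.  -0.2  0.1] shift [-12.    0.9   9.8]
```

View pics/w1.png

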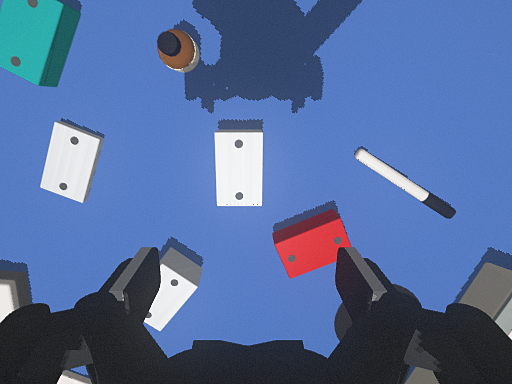

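The wrist view shows plate32 at about (239,168), square to the jaws. The red decoy is at (310,243), and plate42 is partly hidden at (170,290).

```bash
python3 -c "
from m import *
z=load('w1')
c,s,a,zz=plate(z,239,168,60)
plate(z,300,245,60); plate(z,65,160,50)
to(c[0],c[1],100,a)
print('grid x of wrist cam', -z['R'].T@z['t'])
"
```

```text
239 168 z 0.0320 c [436.3 -73. ] size [80.1 50. ] long-axis deg 27.3 mean [434.8 -73.8] 3523
300 245 z 0.0320 c [479.3  44.8] size [79.9 50.4] long-axis deg -39.2 mean [478.6  42.1] 2662
65 160 z 0.0119 c [ 520.2 -243.3] size [80.3 50.5] long-axis deg 4.5 mean [ 518.2 -243. ] 3272
t 1.8167 pos [439.2 -59.8 200.9] jaw 117.37 q [-0.37 -0.22  2.15  0.    1.21 -2.41] F [-0.5  0.7  0.5] open 1.0 dq 0.054
turn [-0.1 90.1  0. ] shift [-10.5 100.9   8.5]
grid x of wrist cam [ 0.37174616 -0.09543423  0.34337767]
```

Call:
step_arm(rows=[[[0, 0, 0], [-10.5, 30, 8.5], 0], [[0, 0, 0], [-10.5, 70, 8.5], 0], [[0, 0, 0], [-10.5, 110, 8.5], 0], [[0, 0, 0], [-10.5, 140, 8.5], 0], [[0, 0, 0], [-10.5, 160, 8.5], 0], [[0, 0, 0], [-10.5, 175, 8.5], 0], [[0, 0, 0], [-10.5, 188, 8.5], 0], [[0, 0, 0], [-10.5, 197, 8.5], 0], [[0, 0, 0], [-10.5, 197, 8.5], 0], [[0, 0, 0], [-10.5, 197, 8.5], 0]], newtons=60)

```text
time: 2.65
eef_pos: [0.437, -0.0713, 0.0043]
tcp_rot: [0.366, 0.605, -0.605, -0.366]
contact_force: [-0.1, -0.1, 0.1]
opening: 0.999
```

```bash
python3 -c "
from m import *
grab('wrist','w2')
to(436.3,-73,3,117.3)
"
```

```text
t 2.7 pos [437.6 -71.8   4.9] jaw 117.63 q [-0.39  0.11  2.26  0.    0.77 -2.45] F [-0.2  0.1  0.8] open 1.004 dq 0.016
turn [ 0.   0.3 -0. ] shift [-0.4  1.9  1.7]
```

View pics/w2.png

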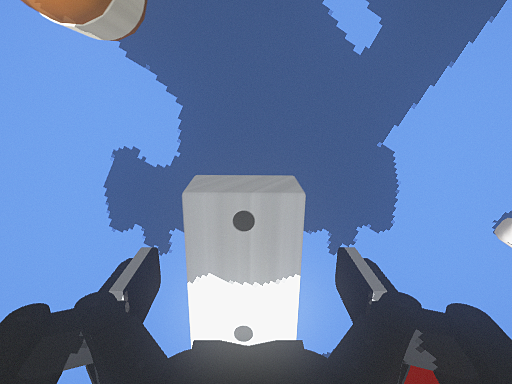

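The plate (columns 185–303) lies between the pads (160 and 337), so I close the fingers.

Call:
step_arm(rows=[[[0, 0, 0], [0, 1, 1.5], 0.2], [[0, 0, 0], [0, 1, 1.5], 0.4], [[0, 0, 0], [0, 1, 1.5], 0.6], [[0, 0, 0], [0, 1, 1.5], 0.8], [[0, 0, 0], [0, 1, 1.5], 1], [[0, 0, 0], [0, 1, 1.5], 1], [[0, 0, 0], [0, 1, 1.5], 1], [[0, 0, 0], [0, 1, 1.5], 1]], newtons=60)

```text
time: 3.37
eef_pos: [0.4365, -0.0736, 0.0043]
tcp_rot: [0.367, 0.605, -0.605, -0.366]
contact_force: [-0.5, 0.2, 5.2]
opening: 0.573
```

```bash
python3 -c "
from m import *
to(436.3,-73,150,117.3)
"
```

```text
t 3.3667 pos [436.5 -73.6   4.3] jaw 117.54 q [-0.4   0.11  2.27  0.    0.76 -2.45] F [-0.5  0.2  5.2] open 0.573 dq 0.002
turn [ 0.1  0.2 -0.1] shift [   0.4 -145.7   -0.3]
```

Call:
step_arm(rows=[[[0, 0, 0], [0, -30, 0], 1], [[0, 0, 0], [0, -65, 0], 1], [[0, 0, 0], [0, -105, 0], 1], [[0, 0, 0], [0, -145, 0], 1], [[0, 0, 0], [0, -180, 0], 1], [[0, 0, 0], [0, -200, 0], 1], [[0, 0, 0], [0, -200, 0], 1], [[0, 0, 0], [0, -200, 0], 1]])

```text
time: 4.03
eef_pos: [0.4354, -0.0731, 0.203]
tcp_rot: [0.367, 0.605, -0.605, -0.366]
contact_force: [-0.2, 0.7, -3.1]
opening: 0.578
```

```bash
python3 -c "
from m import *
to(670,190,250,81.6)
"
```

```text
t 4.0333 pos [435.4 -73.1 203. ] jaw 117.55 q [-0.4  -0.23  2.15 -0.    1.21 -2.45] F [-0.2  0.7 -3.1] open 0.578 dq 0.058
turn [ 0.  35.9 -0. ] shift [ 124.8  -46.9 -329.7]
```

Call:
step_arm(rows=[[[0, 4, 0], [12, -5, -33], 1], [[0, 8, 0], [25, -10, -66], 1], [[0, 12, 0], [38, -15, -100], 1], [[0, 16, 0], [50, -20, -132], 1], [[0, 20, 0], [63, -25, -165], 1], [[0, 24, 0], [75, -30, -198], 1], [[0, 28, 0], [88, -35, -232], 1], [[0, 32, 0], [100, -40, -264], 1], [[0, 34, 0], [112, -44, -297], 1], [[0, 35.9, 0], [120, -47, -317], 1]])

```text
time: 4.87
eef_pos: [0.661, 0.1822, 0.2448]
tcp_rot: [-0.534, -0.46, 0.464, 0.537]
contact_force: [-1.2, -1.1, -2.4]
opening: 0.572
```

Call:
step_arm(rows=[[[0, 0, 0], [0, 0, -13], 1], [[0, 0, 0], [0, 0, -13], 1], [[0, 0, 0], [0, 0, -13], 1], [[0, 0, 0], [0, 0, -13], 1]])

```text
time: 5.2
eef_pos: [0.6724, 0.1774, 0.2467]
tcp_rot: [-0.534, -0.46, 0.464, 0.536]
contact_force: [-0.4, -0.4, -2.6]
opening: 0.573
```

```bash
python3 -c "
from m import *
grab('wrist','w3')
to(670,190,250,81.6)
"
```

```text
t 5.25 pos [672.6 177.4 247.8] jaw 81.62 q [ 0.11  0.32  1.5   0.    1.32 -1.31] F [ 0.5  0.1 -2.6] open 0.575 dq 0.019
turn [-0.2  0.  -0.1] shift [12.1 -2.2  4.4]
```

View pics/w3.png

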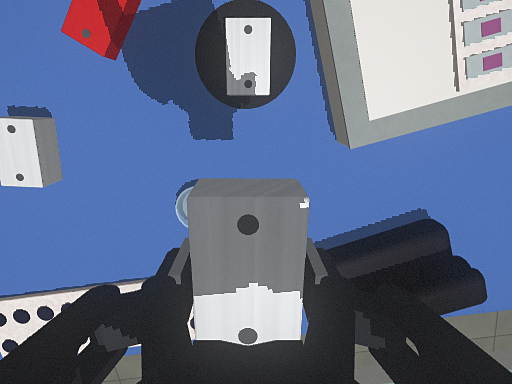

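The pad plate is clear at (248,56), with holes at (248,30) and (248,84). The held plate's far hole is at (248,224), and its near end is hidden by the gripper. Next I measure both in the tool frame.

```bash
python3 - <<'E'
from m import *
z=load('w3')
c,s,a,zz=plate(z,262,50,50)
P=cloud(z); 
st=ctrl.get_state();M=Ro.from_quat(st['tcp_rot']).as_matrix()
Q=(P*1000-st['eef_pos']*1000)@M
print('pad plate top centre in tool', (np.array([c[0],c[1],zz*1000])-st['eef_pos']*1000)@M)
for v in (190,197,200,210,240,270,300,320,335): print(v,[np.round(Q[v,u],1).tolist() for u in (215,280)])
for v in (205,240,280,320):
    r=Q[v,170:330]; ok=abs(r[:,1]-np.nanmedian(Q[240,215:280,1]))<3
    i=np.where(ok)[0]; print(v,'edges u',170+i[0],170+i[-1],np.round(r[i[0]],1),np.round(r[i[-1]],1))
im=z['im'][170:360,160:340,::-1]; cv2.imwrite('pics/c3.png',cv2.resize(im,None,fx=3,fy=3,interpolation=0))
for (u,v) in [(248,224),(248,336),(248,30),(248,84)]: print(u,v,np.round(Q[v,u],1),np.round(P[v,u],4))
E
```

```text
262 50 z 0.0220 c [547.8 195.9] size [80.  50.1] long-axis deg -8.3 mean [546.8 196.1] 3444
pad plate top centre in tool [  0.42702485 226.34673608 125.20157545]
190 [[-13.8, -18.2, 40.0], [13.9, -18.9, 40.2]]
197 [[-13.0, -25.9, 39.3], [13.2, -26.1, 39.3]]
200 [[-13.0, -26.1, 38.1], [13.2, -25.9, 38.0]]
210 [[-13.2, -26.1, 33.8], [13.2, -27.1, 34.1]]
240 [[-13.5, -27.0, 20.8], [13.7, -26.4, 20.5]]
270 [[-14.1, -26.0, 6.1], [14.1, -26.8, 6.5]]
300 [[-14.6, -26.3, -9.0], [14.6, -25.8, -9.4]]
320 [[-14.9, -26.6, -19.4], [14.8, -27.0, -19.1]]
335 [[-15.0, -27.8, -26.7], [15.0, -27.1, -27.4]]
205 edges u 187 308 [-24.4 -26.2  36. ] [ 24.5 -26.8  36.1]
240 edges u 189 306 [-24.5 -26.3  20.5] [ 24.8 -25.6  20.1]
280 edges u 190 305 [-24.7 -28.5   2.7] [ 24.6 -29.4   3.2]
320 edges u 194 301 [-24.5 -26.6 -19.4] [ 24.5 -26.7 -19.5]
248 224 [  0.3 -27.5  28.2] [0.6448 0.1818 0.2754]
248 336 [  0.2 -26.5 -28.5] [0.7009 0.1734 0.2741]
248 30 [  0.8 226.8 151.8] [0.5214 0.2002 0.0217]
248 84 [  0.7 226.   96.2] [0.5765 0.192  0.0222]
```

View pics/c3.png

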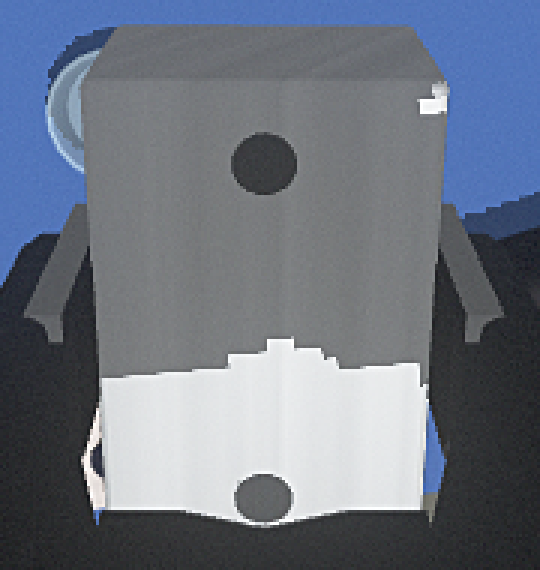

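Call:
step_arm(rows=[[[0, 0, 0], [0.5, 35, 6], 1], [[0, 0, 0], [0.5, 70, 12], 1], [[0, 0, 0], [0.5, 105, 18], 1], [[0, 0, 0], [0.5, 135, 20], 1], [[0, 0, 0], [0.5, 150, 20], 1], [[0, 0, 0], [0.5, 157, 20], 1], [[0, 0, 0], [0.5, 157, 20], 1], [[0, 0, 0], [0.5, 157, 20], 1], [[0, 0, 0], [0.5, 157, 20], 1]])

```text
time: 6.0
eef_pos: [0.6564, 0.1815, 0.0965]
tcp_rot: [0.536, 0.464, -0.461, -0.534]
contact_force: [0.0, 0.7, -1.8]
opening: 0.574
```

```bash
python3 - <<'E'
from m import *
grab('wrist','w4')
z=load('w4'); cv2.imwrite('pics/w4b.png',z['im'][:,:,::-1])
to(547.8,195.9,40,81.6)
E
```

```text
t 6.05 pos [656.3 181.6  96.6] jaw 81.64 q [ 0.12  0.43  1.66  0.    1.05 -1.3 ] F [-0.6 -1.1 -2.6] open 0.574 dq 0.006
turn [0.3 0.  0.1] shift [ -1.7  56.  109.8]
```

View pics/w4.png

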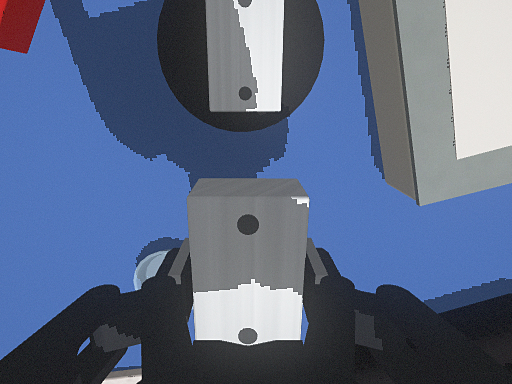

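```bash
python3 - <<'E'
from m import *
z=load('w4'); P=cloud(z)
st=ctrl.get_state();M=Ro.from_quat(st['tcp_rot']).as_matrix()
Q=(P*1000-st['eef_pos']*1000)@M
print(M.round(4))
m=(abs(P[...,2]-0.022)<.004); V,U=np.mgrid[:384,:512]; m&=(abs(U-246)<60)&(V<125)
print('z',np.median(P[m][:,2]))
for v in (5,30,55,80,100):
    i=np.where(m[v])[0]; a,b=Q[v,i[0]],Q[v,i[-1]]; print(v,i[0],i[-1],a.round(1),b.round(1),'mid',(a+b)/2)
for u in (215,230,245,260,275):
    i=np.where(m[:,u])[0]; print(u,i[-1],Q[i[-1],u].round(1))
print(Q[93,245])
m=(abs(Q[...,1]+26.5)<3)&(V>170)&(abs(U-248)<70)
for v in (205,225,245,320):
    i=np.where(m[v])[0]; a,b=Q[v,i[0]],Q[v,i[-1]]; print(v,a.round(1),b.round(1),'mid',(a+b)/2)
for u in (200,225,250,275,295):
    i=np.where(m[:,u])[0]; print(u,i[0],Q[i[0],u].round(1))
E
```

```text
[[ 1.454e-01  5.400e-03 -9.894e-01]
 [ 9.894e-01  7.000e-04  1.454e-01]
 [ 1.400e-03 -1.000e+00 -5.200e-03]]
z 0.02195978201223322
5 205 283 [-26.7  75.  134.4] [ 22.5  73.4 133.9] mid [ -2.09942723  74.21878404 134.1874075 ]
30 206 283 [-26.6  74.5 120.2] [ 23.1  74.8 120.1] mid [ -1.74130311  74.6807563  120.14766023]
55 207 282 [-26.8  76.  105.6] [ 23.   75.1 105.4] mid [ -1.89073017  75.54538892 105.47122677]
80 208 281 [-26.6  75.2  90. ] [22.7 74.6 89.8] mid [-1.9412121  74.90279685 89.89765302]
100 209 280 [-26.4  74.7  77. ] [22.4 74.3 76.9] mid [-1.98456377 74.48763559 76.98895259]
215 111 [-22.5  74.3  69.7]
230 111 [-12.1  75.4  69.7]
245 111 [-1.7 75.4 69.7]
260 111 [ 8.8 75.4 69.7]
275 111 [19.3 75.4 69.6]
[-1.59025079 73.7165766  81.52946945]
205 [-24.6 -26.8  35.7] [ 24.5 -27.1  35.7] mid [-2.55992112e-02 -2.69856530e+01  3.56603051e+01]
225 [-24.6 -27.4  27.1] [ 24.5 -27.8  27.2] mid [ -0.05397112 -27.56540339  27.1453763 ]
245 [-24.8 -26.7  17.7] [ 24.7 -27.   17.7] mid [ -0.05363402 -26.86583984  17.70684683]
320 [-24.6 -27.5 -19.8] [ 24.5 -26.9 -20.4] mid [-2.47898397e-02 -2.72182401e+01 -2.00932013e+01]
200 194 [-19.4 -24.7  39.7]
225 193 [ -9.3 -23.7  39.8]
250 193 [  1.  -23.5  39.7]
275 194 [ 11.3 -24.   39.4]
295 194 [ 19.4 -24.9  39.7]
```

Call:
step_arm(rows=[[[0.1, 0, 0], [-0.5, 0, 30], 1], [[0.2, 0, 0], [-1, 0, 60], 1], [[0.3, 0, 0.1], [-1.7, 10, 85], 1], [[0.3, 0, 0.1], [-1.7, 20, 100], 1], [[0.3, 0, 0.1], [-1.7, 35, 108], 1], [[0.3, 0, 0.1], [-1.7, 45, 109.8], 1], [[0.3, 0, 0.1], [-1.7, 50, 109.8], 1], [[0.3, 0, 0.1], [-1.7, 50, 109.8], 1], [[0.3, 0, 0.1], [-1.7, 50, 109.8], 1], [[0.3, 0, 0.1], [-1.7, 50, 109.8], 1]])

```text
time: 6.88
eef_pos: [0.5471, 0.1957, 0.0446]
tcp_rot: [-0.535, -0.461, 0.463, 0.536]
contact_force: [0.5, -0.1, -2.3]
opening: 0.574
```

```bash
python3 - <<'E'
from m import *
to(547.9,195.8,26.5,81.65)
grab('scene','s1')
E
```

```text
t 6.8833 pos [547.1 195.7  44.6] jaw 81.63 q [ 0.17  0.31  1.93 -0.    0.91 -1.26] F [ 0.5 -0.1 -2.3] open 0.574 dq 0.006
turn [-0.2 -0.  -0.1] shift [ 0.3 18.1 -0.8]
```

View pics/s1.png

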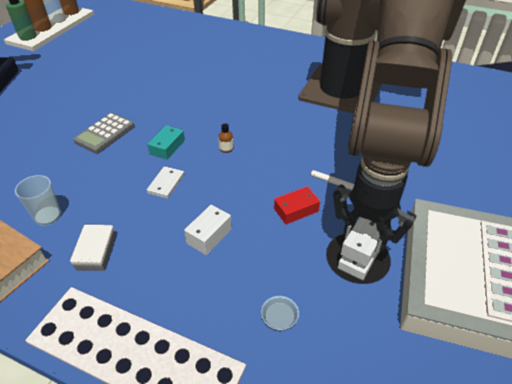

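The scene view shows the held plate just above the pad plate at (362,250), so I lower it.

Call:
step_arm(rows=[[[-0.1, 0, 0], [0.2, 5, -0.6], 1], [[-0.2, 0, 0], [0.3, 10, -0.7], 1], [[-0.2, 0, 0], [0.3, 14, -0.7], 1], [[-0.2, 0, 0], [0.3, 16, -0.7], 1], [[-0.2, 0, 0], [0.3, 16, -0.7], 1], [[-0.2, 0, 0], [0.3, 16, -0.7], 1]])

```text
time: 7.43
eef_pos: [0.546, 0.1958, 0.0271]
tcp_rot: [-0.535, -0.461, 0.463, 0.535]
contact_force: [0.6, 0.6, -1.8]
opening: 0.575
```

```bash
python3 - <<'E'
from m import *
to(547.9,195.8,26.5,81.65)
grab('scene','s2')
z=load('s2'); cv2.imwrite('pics/s2c.png',cv2.resize(z['im'][200:300,300:430,::-1],None,fx=5,fy=5,interpolation=2))
E
```

```text
t 7.4333 pos [546.  195.8  27.1] jaw 81.65 q [ 0.17  0.33  1.93 -0.    0.88 -1.25] F [ 0.6  0.6 -1.8] open 0.575 dq 0.004
turn [-0.1  0.  -0.1] shift [ 0.3  0.6 -1.9]
```

View pics/s2c.png

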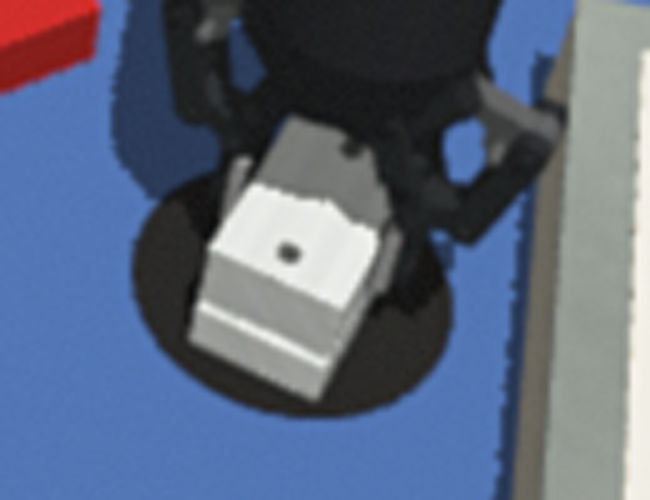

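Call:
step_arm(rows=[[[0, 0, 0], [0.2, -0.5, -1], 1], [[-0.1, 0, 0], [0.2, -0.5, -2], 1], [[-0.1, 0, 0], [0.2, -0.5, -2], 1], [[-0.1, 0, 0], [0.2, -0.5, -2], 1]])

```text
time: 7.82
eef_pos: [0.5481, 0.1958, 0.0279]
tcp_rot: [0.536, 0.462, -0.463, -0.535]
contact_force: [-0.4, 0.1, -3.0]
opening: 0.571
```

```bash
python3 - <<'E'
from m import *
to(547.9,195.8,26.5,81.65)
grab('scene','s3')
z=load('s3'); cv2.imwrite('pics/s3c.png',cv2.resize(z['im'][200:300,300:430,::-1],None,fx=5,fy=5,interpolation=2))
E
```

```text
t 7.8167 pos [548.1 195.8  27.9] jaw 81.65 q [ 0.17  0.34  1.93 -0.    0.88 -1.25] F [-0.4  0.1 -3. ] open 0.571 dq 0.003
turn [ 0.   0.  -0.1] shift [0.  1.4 0.2]
```

View pics/s3c.png

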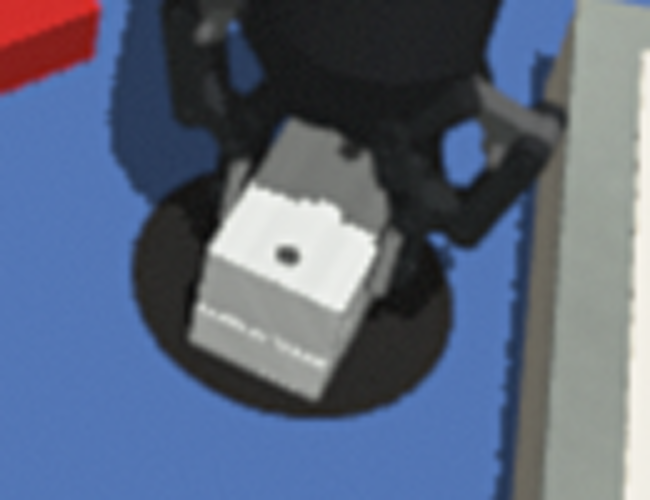

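Call:
step_arm(rows=[[[0, 0, 0], [0, 0.7, 0], 1], [[0, 0, 0], [0, 1.3, 0], 1], [[0, 0, 0], [0, 1.7, 0], 1], [[0, 0, 0], [0, 1.7, 0], 1]])

```text
time: 8.2
eef_pos: [0.5481, 0.1958, 0.0264]
tcp_rot: [0.535, 0.462, -0.463, -0.535]
contact_force: [-1.5, -1.2, -0.6]
opening: 0.578
```

```bash
python3 - <<'E'
from m import *
to(547.9,195.8,26.5,81.65)
E
```

```text
t 8.2 pos [548.1 195.8  26.4] jaw 81.66 q [ 0.17  0.34  1.93 -0.    0.88 -1.25] F [-1.5 -1.2 -0.6] open 0.578 dq 0.003
turn [ 0.   0.  -0.1] shift [ 0.  -0.1  0.2]
```

Call:
step_arm(rows=[[[0, 0, 0], [0, 0.4, 0], 1], [[0, 0, 0], [0, 0.4, 0], 1]], newtons=20)

```text
time: 8.37
eef_pos: [0.5482, 0.1958, 0.0264]
tcp_rot: [0.535, 0.462, -0.463, -0.535]
contact_force: [-2.1, -0.8, 2.7]
opening: 0.579
```

Call:
step_arm(rows=[[[0, 0, 0], [0, 0.4, 0], 0.4], [[0, 0, 0], [0, 0.4, 0], 0.35], [[0, 0, 0], [0, 0.4, 0], 0.3], [[0, 0, 0], [0, 0.4, 0], 0.25], [[0, 0, 0], [0, 0.4, 0], 0.2], [[0, 0, 0], [0, 0.4, 0], 0.2], [[0, 0, 0], [0, 0.4, 0], 0.2]])

```text
time: 8.95
eef_pos: [0.548, 0.1958, 0.0253]
tcp_rot: [0.535, 0.462, -0.463, -0.535]
contact_force: [0.4, 0.1, -0.0]
opening: 0.801
```

Call:
step_arm(rows=[[[0, 0, 0], [0, -10, 0], 0.2], [[0, 0, 0], [0, -30, 0], 0.2], [[0, 0, 0], [0, -60, 0], 0.2], [[0, 0, 0], [0, -100, 0], 0.2], [[0, 0, 0], [0, -140, 0], 0.2], [[0, 0, 0], [0, -180, -40], 0.2], [[0, 0, 0], [0, -200, -80], 0.2], [[0, 0, 0], [0, -200, -105], 0.2], [[0, 0, 0], [0, -200, -105], 0.2], [[0, 0, 0], [0, -200, -105], 0.2]])

```text
time: 9.78
eef_pos: [0.6535, 0.1802, 0.2262]
tcp_rot: [0.536, 0.462, -0.462, -0.535]
contact_force: [-0.8, 0.2, -0.4]
opening: 0.802
```

```bash
python3 - <<'E'
from m import *
to(547.9,195.8,26.5,81.65)
grab('wrist','w5');grab('scene','s5')
z=load('s5'); cv2.imwrite('pics/s5c.png',cv2.resize(z['im'][200:300,300:430,::-1],None,fx=5,fy=5,interpolation=2))
E
```

```text
t 9.7833 pos [653.5 180.2 226.2] jaw 81.57 q [ 0.12  0.3   1.57 -0.    1.27 -1.3 ] F [-0.8  0.2 -0.4] open 0.802 dq 0.088
turn [ 0.1 -0.1 -0.1] shift [  0.2 199.6 107. ]
```

View pics/w5.png

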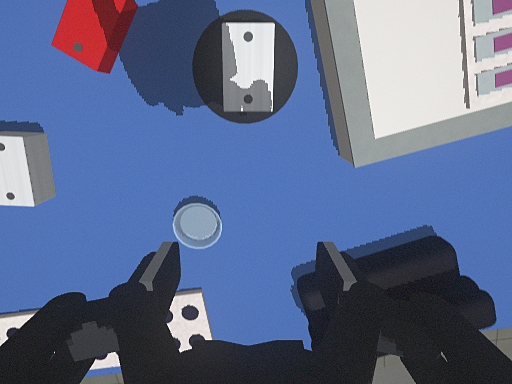

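View pics/s5c.png

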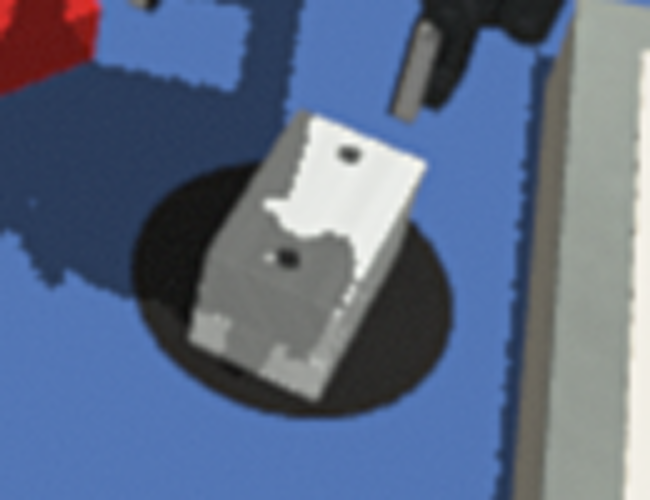

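```bash
python3 - <<'E'
from m import *
plate(load('w5'),262,60,60)
plate(load('s5'),372,228,60); plate(load('s0'),361,257)
z=load('w5'); P=cloud(z); print('box top',P[120,400])
cv2.imwrite('pics/w5c.png',cv2.resize(z['im'][0:125,190:300,::-1],None,fx=4.8,fy=4.8,interpolation=2))
E
```

```text
262 60 z 0.0540 c [548.5 196. ] size [78.6 50.1] long-axis deg -8.6 mean [547.1 196.2] 4511
372 228 z 0.0538 c [551.4 196. ] size [81.9 50.3] long-axis deg -8.6 mean [553.4 196.3] 1021
361 257 z 0.0218 c [550.2 196. ] size [82.4 50.4] long-axis deg -8.5 mean [552.8 196.2] 988
box top [0.61884115 0.34161583 0.05425813]
```

View pics/w5c.png

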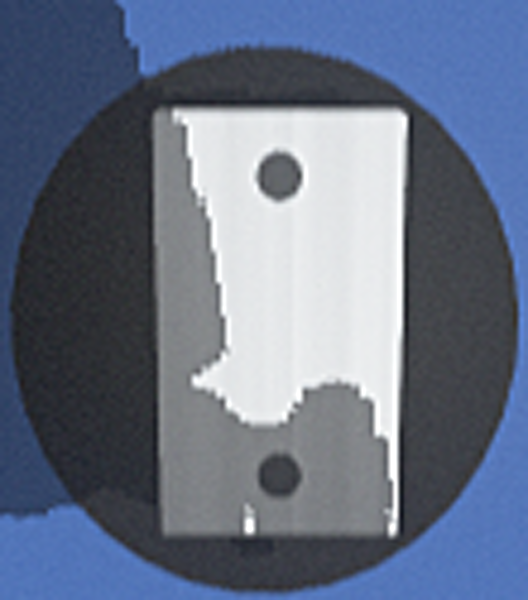

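```bash
python3 -c "
from m import *
print(ctrl.sign_off())"
```

```text
the job is handed in; nothing more can be done
None
```

I put the 32 mm plate on the 22 mm plate already on the pad and handed the job in at about 10 s. Those two plates are the only ones on the pad.

- **Choice of plate:** the pad plate measured 22 mm high and the light box top is 54 mm, so 32 mm was missing. I left the red and turquoise look-alikes alone.
- **Height:** the top of the stack measured 54.0 mm with the wrist camera and 53.8 mm with the scene camera. The light box top read 54.3 mm.
- **Alignment:** the plates are in line across their width to about 0.1 mm, and the angles agree within 0.1–0.3°. Along the length the cameras disagreed slightly. The wrist camera showed about 0.7 mm offset and the scene camera about 1.2 mm, both near the measuring noise. No ledge showed between the plates in the last pictures.
- **Correction:** during the descent the arm had drifted about 2 mm towards the base. I saw it in the scene picture and corrected it before the plates touched.
- **At hand-in:** the gripper was open and well clear of the stack. The largest wrist force reading was about 5 N.

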